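# Put the charged cell back into the portion scale

### The arm

A 7-joint arm with a two-finger parallel gripper is mounted at the origin on the work surface; the furniture and walls round the work are solid. World frame = base frame: x ahead of the robot, y to its left, z up, the work surface at z = 0. Lengths are in m, angles in degrees, forces in N, time in s.
With the tool pointing down it reaches from about 0.425 to 0.95 m from the base axis. Payload 16.7 kg.
Tool frame: the origin (TCP) lies at the very end of the fingers, on their centre line; the grasp point (between the pads) lies 19 mm behind it; z points along the fingers, y is the line along which they close (so a half turn about z gives the same grasp; the last joint's range is limited). The gripper opens to 94 mm and grips with 3 to 60 N. Pads are 16 mm wide; open, the fingers measure 119 mm over their backs; the gripper's body (75 mm by 177 mm) begins 78 mm behind the grasp point.
Start: joints at [-76.461, 24.414, 4.234, 92.017, -1.954, 63.644, -3.845], TCP at [0.254, 0.625, 0.205] pointing down, gripper open.
Joint ranges: [-163.25, 163.25], [-28.42, 122.38], [-70.27, 78.77], [12.13, 141.07], [-58.53, 238.53], [9.26, 117.41], [-156.51, 156.51]. Speed limits (degrees/s): [108.29, 108.29, 136.94, 136.94, 172.46, 172.46, 172.46].

### API

Orientations are given as a 3x3 rotation matrix whose columns are the frame's x, y, z axes.
In Python, from station import status, optics, ticket gives the robot as it stands. The module is installed in compiled form; this text tells all that it offers.
- The arm moves only by the shell command python3 -m jog 'ROWS' [OPENING] [FORCE]. ROWS is text: rows parted by semicolons, each of 6 numbers parted by spaces: the shift along the tool's x, y, z in units of 25 mm (1.0 is 25 mm), then the turn, a rotation vector about the tool's x, y, z in units of 8 degrees (1.0 is 8 degrees). A call has 1 to 8 rows; each row is the pose to reach, as a shift and turn from the pose commanded when the call began, along the tool's axes at that moment; what a row does not reach only later rows make up. A row lasts 1/10 s, in which the tool goes at most 50 mm and 8.59 degrees, less where a joint would pass 70% of its speed; a pose out of reach is approached as far as the arm can. A call with a gripper value outside its range is refused whole. OPENING is the opening, from 0 (shut) to 1 (fully open), set as the call begins (- or left out, the last holds). The fingers move at their own pace and stop on an object; FORCE is the grip in N (left out, the last holds). Time passes only in rows, so rows that repeat a pose let the fingers close. It gives the time, the measured TCP pose, the force, the opening and the grip force at its end, in the units of the state.
- status.read_state(): the state, without advancing time (a new reading comes with each control period).
- optics.camera(name): name is "side" or "top"; returns the picture (384x512x3 uint8, red, green, blue); there is no depth.
- optics.camera_model(name): a dict with "mtx" (3x3 intrinsics, pixels), "pose" (4x4, takes a point from camera to world coordinates). Camera axes: x right, y down, z forward; pixel columns grow to the right and rows downward; lengths in m; the calibration is good to about 2 mm. A picture is of the moment at which its call begins. camera_model takes no time and is no camera call.
- ticket.hand_in(): hands the job in; it is judged then, once.
The state is a dict: "t": time; "joint_pos": joint angles; "joint_velocities": joint speeds; "effort": joint torques, N m; "ee_pos": TCP position; "eef_rot": TCP orientation; "contact_force": force on the tool from outside, world axes, zero at the start; "ft_torque": the same for the moment, N m; "grip_width": finger opening in m; "grasp_force": force on a finger pad.
Only numpy, scipy, OpenCV 4.12 (cv2) and the standard library are available. Lean on these libraries where they do the work, as an engineer would, in place of code of your own. Each camera call takes 0.05 s, during which the arm holds its last target. There are 200 camera calls.

### The job

The portion scale has its pan off and its battery bay open: fit the green cell from the charging dock into the bay the right way round, bottom end pressing back the coil spring and then the plus end tipped down, until it lies fully home and level, then slide the bay cover fully shut. Work gently, for the scale is a delicate instrument (no push on it or its spring above 20 N), and leave the orange cell on the dock and everything else where it stands.

Things in the scene. Friction and masses are not known exactly. Their poses are not given: they have to be found in the camera images.
- scale: White portion scale, 204 (x) x 240 (y) mm, fixed; deck 55.5 mm above the counter, sloped display on its -x side, 10 mm pan posts at the deck corners. Origin: on the counter under the middle. Open battery well in the deck: x -30 to 72, y -106 to -4 mm, floor 12 mm above the counter. In it stands a grey cell carrier along x. Fingers opened to 60 mm or less fit beside the carrier
- bay (a point): Nominal centre of the seated cell, on its axis, 36.5 mm above the counter; +x toward the plus wall, axes as the scale's. The carrier (saddles, spring and plus wall together) is screwed down through slotted holes and really lies up to 8 mm either way of this along x; that offset is not measured. 45 degree saddles carry the cell, tops 9 mm below its axis, within 15 mm either side
- bay_plus (a point): Nominal place of the seated cell's plus tip: 30.5 mm in +x of bay, on the flat contact of the carrier's plus wall (shifted along x with the carrier by the unmeasured offset). The wall is rigid, 4 mm thick, its top 4.5 mm above the cell axis
- bay_spring (a point): Nominal middle of the free spring's cap: 25.5 mm in -x of bay, on the axis (shifted along x with the carrier). The cap is a 16 mm upright disc on a coil; pushed toward -x it resists with 0.9 N plus 0.9 N/mm and is blocked after 8 mm; more than 20 N crushes it; a seated cell holds it 5 mm in. Rigid wall 16 mm behind the free cap face, top 10.5 mm above the axis
- cover (a joint): Sliding cover of the bay, a grey plate 109 x 106 x 3 mm that runs on the deck along the scale's y, underside 55.5 mm above the counter: 0 m = fully shut over the well, grows toward +y, 0.112 m = fully open. Sliding takes about 2 N. A cell that stands more than 2.5 mm proud blocks it
- cover_tab (a point): Top middle of the finger ridge on the cover, 68.5 mm above the counter; the ridge is 56 mm (x) x 8 mm (y) and stands 10 mm above the cover plate; moves with the cover; axes as the scale's
- dock: Black charging dock, 118 (x) x 156 (y) x 16 mm, fixed, with two saddles along x at y +35 and -35 mm; end stops 4 mm thick at x +-34.5 mm, tops 36 mm above the counter. Origin: on the counter under the middle
- green_cell: Charged D cell, green with a black band near the plus end, 33 mm diameter, 61 mm long including the plus nub (10 mm diameter, 3 mm long), 0.14 kg, lying in one of the dock's saddles, plus end toward the dock's +x, axis 42.5 mm above the counter. Origin: on the axis, halfway along the 61 mm. +x points out of the plus end
- green_cell_plus (a point): Tip of the green cell's plus nub, 30.5 mm in +x of its origin
- orange_cell: Identical cell in orange, still charging in the dock's other saddle; leave it
- striped_mug: White mug with stripes on a coaster at the left; leave it. Origin under its middle
- red_mug: Red mug at the right; leave it. Origin under its middle
- tumbler: Clear tumbler on a coaster at the right front; leave it. Origin under its middle
Things that resemble listed ones, but are neither listed nor needed, are in the scene too. What is shaped like the green_cell but purple is not meant.

How it is judged (in metres and radians):
On the way, in this order (a step that is already met when the one before it is completed fails the run):
1. the green cell lies fully home in the bay, level, plus end at the plus wall, with the cover still open (z of green_cell in the frame of bay between -0.002 and 0.003 m and angle between the x axis of green_cell and the x axis of bay, either way round below 0.06 rad and distance between green_cell_plus and bay_plus below 0.0115 m and value of joint cover above 0.08 m), for 0.2 s.
2. the cover is slid fully shut (value of joint cover below 0.003 m), for 0.2 s.
At the end, for the whole second after the job is handed in: The green cell lies at rest in the bay: axis at most 3 mm above and 2 mm below the seated height and 0.06 rad of the bay's, plus tip within 11.5 mm of its nominal place (8 mm of that is the carrier's offset); the cover is shut to within 3 mm; the orange cell is within 10 mm of where it lay (z of green_cell in the frame of bay between -0.002 and 0.003 m and angle between the x axis of green_cell and the x axis of bay, either way round below 0.06 rad and distance between green_cell_plus and bay_plus below 0.0115 m and value of joint cover below 0.003 m and linear speed of green_cell below 0.01 m/s and distance of orange_cell from where it was at the start of the episode below 0.01 m); the robot touches nothing.
It fails at once if the cell is forced into the scale, its carrier, spring or cover: its contact forces there, spring included, add up to more than 40 N (contact force between green_cell and scale above 40 N).
It fails at once if the spring is crushed: the cell bears on its cap with more than 20 N (contact force between green_cell and spring above 20 N).
It fails at once if the robot or its fingers load the scale or its cover with more than 25 N (contact force between any of the arm, the fingers and scale above 25 N).
It fails at once if the orange cell is moved by more than 10 mm (distance of orange_cell from where it was at the start of the episode above 0.01 m).
It fails at once if a mug or the tumbler is moved by more than 20 mm (distance of any of striped_mug, red_mug, tumbler from where it was at the start of the episode above 0.02 m).
It also fails if it takes over 70 s, if anything falls off the work surface, if the arm or the gripper's body presses on something with over 40 N, if the wrist force passes 120 N, or if a joint passes its speed limit or range.

## Working session

There is one attempt and no reset: what is moved stays moved. The work goes in short steps, Python scripts to look and compute and a shell command to move; the robot and the scene stay as the last step left them, time stands still between calls to the robot, and variables do not carry over. Pictures are saved under pics/ and viewed, at most 10 in all, crops included, and the job is handed in when it is done.

```bash
mkdir -p pics
python3 - <<'E'
from station import status, optics
import cv2,numpy as np
for n in("side","top"):
    im=optics.camera(n); np.save(f"pics/{n}0.npy",im); cv2.imwrite(f"pics/{n}0.png",im[:,:,::-1])
    m=optics.camera_model(n); print(n,np.round(m["mtx"],1).tolist(),np.round(m["pose"],3).tolist())
s=status.read_state(); print(s)
E
```

```text
side [[494.8, 0.0, 258.2], [0.0, 494.8, 193.8], [0.0, 0.0, 1.0]] [[-0.847, -0.211, 0.488, -0.216], [-0.532, 0.338, -0.777, 1.168], [-0.001, -0.917, -0.398, 0.657], [0.0, 0.0, 0.0, 1.0]]
top [[377.9, 0.0, 251.9], [0.0, 377.9, 190.1], [0.0, 0.0, 1.0]] [[-0.076, -0.966, 0.246, 0.268], [-0.997, 0.074, -0.017, 0.037], [-0.002, -0.247, -0.969, 1.123], [0.0, 0.0, 0.0, 1.0]]
{'t': 0.1, 'joint_pos': array([-76.4600594 ,  24.44767436,   4.2299188 ,  92.04662503,
        -1.95286934,  63.64550407,  -3.84479993]), 'joint_velocities': array([-0.12060842, -0.06458552, -0.01225242, -0.11466821,  0.07130813,
       -0.00495638,  0.0322001 ]), 'effort': array([ 7.96523527e-03, -9.37475467e+01,  3.67736913e+00, -4.55038619e+01,
       -4.84406634e-02,  1.70046114e-02,  1.63220634e-04]), 'ee_pos': array([0.25387894, 0.62501054, 0.20484115]), 'eef_rot': array([[-9.26490142e-01,  3.76318863e-01, -3.62295294e-04],
       [ 3.76319027e-01,  9.26489463e-01, -1.12474264e-03],
       [-8.75991003e-05, -1.17840158e-03, -9.99999302e-01]]), 'contact_force': array([-0.722316  , -0.54486009, -0.41333511]), 'ft_torque': array([-0.00911133, -0.02289465, -0.00755819]), 'grasp_force': 0.0, 'grip_width': 0.09400658368303699}
```

View pics/side0.png

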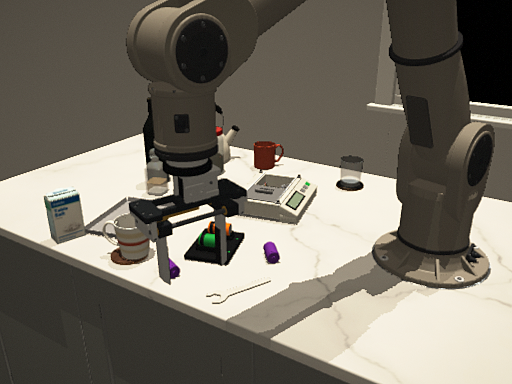

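View pics/top0.png

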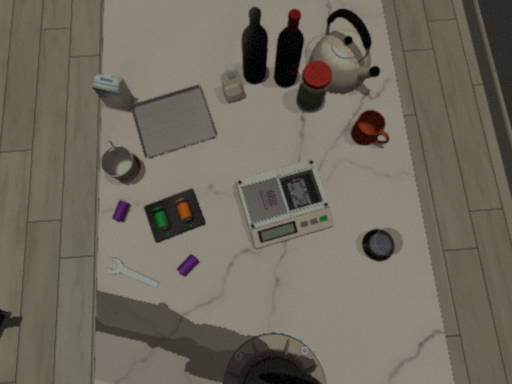

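The side view shows the green cell at (209,240) on the dock beside the orange one at (222,228), and the scale at (280,197). In the top view green is at (161,217), orange at (184,209), and the scale at (284,205).

Candidates for the green cell: green (161,217), orange (184,209), and loose purple cells (121,211) and (188,265). I choose the one at (161,217) and check it in a crop.

Run:
```python
import cv2,numpy as np
t=np.load("pics/top0.npy")[:,:,::-1]; s=np.load("pics/side0.npy")[:,:,::-1]
def crop(im,x,y,w,h,k): return cv2.resize(im[y:y+h,x:x+w],None,fx=k,fy=k,interpolation=cv2.INTER_CUBIC)
a=crop(t,140,180,70,70,5); b=crop(t,228,155,112,98,4)
c=crop(s,185,160,140,110,4)
cv2.imwrite("pics/c1.png",cv2.convertScaleAbs(np.hstack([a[:,:350],np.pad(b[:350],((0,0),(0,0),(0,0)))]) if b.shape[0]>=350 else b,alpha=1.4))
cv2.imwrite("pics/c2.png",c)
```

```text
(no output)
```

View pics/c1.png

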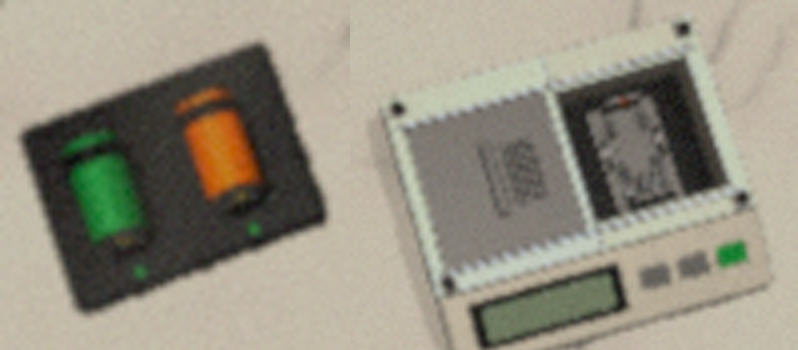

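View pics/c2.png

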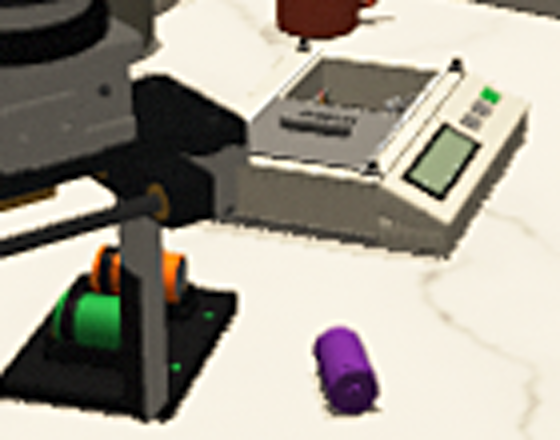

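The crops confirm the choice: the green cell is at top (161,217), with its black band and plus end up-image toward +x. The scale's well is on the right with the carrier in it (red plus contact near (297,180)), and the cover is parked at left. Next I triangulate the scale posts and segment the cell.

```bash
cat > h.py <<'E'
import cv2,numpy as np
from station import status, optics
M={n:optics.camera_model(n) for n in("side","top")}
def P(n):
    m=M[n]; return m["mtx"]@np.linalg.inv(m["pose"])[:3]
def proj(n,X):
    X=np.atleast_2d(X); q=np.c_[X,np.ones(len(X))]@P(n).T; return q[:,:2]/q[:,2:]
def tri(top,side):
    X=cv2.triangulatePoints(P("top"),P("side"),np.float64(top).reshape(2,1),np.float64(side).reshape(2,1))[:,0]; X=X[:3]/X[3]
    e=[np.linalg.norm(proj(n,X)[0]-p) for n,p in(("top",top),("side",side))]; return X,np.round(e,1)
def onz(n,uv,z):
    m=M[n]; d=m["pose"][:3,:3]@np.linalg.solve(m["mtx"],[uv[0],uv[1],1]); o=m["pose"][:3,3]; return o+d*(z-o[2])/d[2]
def mask(im,h0,h1,s=120,v=40):
    return cv2.inRange(cv2.cvtColor(im,cv2.COLOR_RGB2HSV),(h0,s,v),(h1,255,255))
E
python3 - <<'E'
from h import *
T=lambda x,y:((x-350)/4+228-.4,y/4+155-.4); S=lambda x,y:(x/4+185-.4,y/4+160-.4)
for a,b in (((683,28),(303,45)),((741,198),(456,65)),((448,285),(372,167))):
    X,e=tri(T(*a),S(*b)); print("post",X.round(4),e)
print("post4 at z.066",onz("top",T(397,108),.066).round(4))
D=[onz("top",(x/5+139.6,y/5+179.6),.016) for x,y in((22,132),(262,42),(326,215),(85,312))]
print("dock",np.round(D,4),np.mean(D,0).round(4))
t=np.load("pics/top0.npy")
for nm,h in(("green",(45,80)),("orange",(8,20))):
    m=mask(t,*h); n,l,st,c=cv2.connectedComponentsWithStats(m)
    for i in range(1,n):
        if st[i,4]>40:
            r=cv2.minAreaRect(np.argwhere(l==i)[:,::-1].astype(np.float32)); print(nm,st[i],c[i].round(1),r)
E
```

```text
post [ 0.6116 -0.1622  0.0613] [0.2 0.1]
post [ 0.4803 -0.1892  0.0614] [0. 0.]
post [0.4347 0.0258 0.0625] [0.5 0.3]
post4 at z.066 [0.5647 0.0523 0.066 ]
dock [[0.5248 0.3426 0.016 ]
 [0.5696 0.1973 0.016 ]
 [0.4609 0.1635 0.016 ]
 [0.4144 0.3064 0.016 ]] [0.4924 0.2525 0.016 ]
green [154 211  15  18 174] [160.5 218.6] ((160.8000030517578, 218.90000915527344), (16.127614974975586, 11.700427055358887), 71.56504821777344)
orange [177 202  16  18 199] [183.8 210.2] ((183.84999084472656, 210.05001831054688), (16.4438419342041, 12.33288288116455), 71.56504821777344)
```

```bash
python3 -m jog '-8 -10 -2.4 0 0 -2.5; -8 -10 -2.4 0 0 -2.5; -8 -10 -2.4 0 0 -2.5; -8 -10 -2.4 0 0 -2.5;-8 -10 -2.4 0 0 -2.5;-8 -10 -2.4 0 0 -2.5;-8 -10 -2.4 0 0 -2.5;-8 -10 -2.4 0 0 -2.5' 0.5 40
python3 - <<'E'
from h import *
s=status.read_state(); print(s["ee_pos"],s["eef_rot"][:,0],s["joint_pos"].round(0))
E
```

```text
t: 0.9
ee_pos: [0.3466, 0.3153, 0.2664]
eef_rot: [[-0.999, 0.041, 0.001], [0.041, 0.999, 0.001], [-0.001, 0.001, -1.0]]
contact_force: [-0.3, 1.1, 0.6]
grip_width: 0.0471
grasp_force: 0.0
[0.34663365 0.31528204 0.26635083] [-9.99138585e-01  4.14905962e-02 -7.86414584e-04] [-58.   1.   8. 114.  -0.  65.  38.]
```

```bash
python3 -m jog '-4.5 -12 -3.6 0 0 -2.5; -4.5 -12 -3.6 0 0 -2.5; -4.5 -12 -3.6 0 0 -2.5; -4.5 -12 -3.6 0 0 -2.5;-4.5 -12 -3.6 0 0 -2.5;-4.5 -12 -3.6 0 0 -2.5;-4.5 -12 -3.6 0 0 -2.5;-4.5 -12 -3.6 0 0 -2.5'
python3 - <<'E'
from h import *
im={n:optics.camera(n) for n in M}
for n in im: np.save(f"pics/{n}1.npy",im[n])
def blob(n,h0,h1):
    m=mask(im[n],h0,h1); k,l,st,c=cv2.connectedComponentsWithStats(m); i=1+np.argmax(st[1:,4]); return c[i],st[i],cv2.minAreaRect(np.argwhere(l==i)[:,::-1].astype(np.float32))
for nm,h in(("green",(45,80)),("orange",(8,20))):
    for n in im: print(nm,n,blob(n,*h))
yaw=np.radians(17.7);R=np.array([[np.cos(yaw),-np.sin(yaw)],[np.sin(yaw),np.cos(yaw)]])
# rectify at z: dock frame, image x=-dock y , image y=-dock x, 0.5mm/px -> 180x160mm
def rect(n,c,yaw,z,hx,hy,k):
    R=np.array([[np.cos(yaw),-np.sin(yaw)],[np.sin(yaw),np.cos(yaw)]])
    q=np.array([[hx,hy],[hx,-hy],[-hx,-hy],[-hx,hy]]); W=q@R.T+c
    src=proj(n,np.c_[W,np.full(4,z)]).astype(np.float32); w,h=int(2*hy*k),int(2*hx*k)
    dst=np.float32([[0,0],[w,0],[w,h],[0,h]]); return cv2.warpPerspective(im[n],cv2.getPerspectiveTransform(src,dst),(w,h),flags=cv2.INTER_CUBIC)
a=rect("top",np.array([.4924,.2525]),yaw,.0425,.07,.09,2200)
b=rect("side",np.array([.4924,.2525]),yaw,.0425,.07,.09,2200)
cv2.imwrite("pics/d1.png",cv2.convertScaleAbs(np.hstack([a,b])[:,:,::-1],alpha=1.5))
E
```

```text
t: 1.7
ee_pos: [0.4482, 0.0104, 0.3569]
eef_rot: [[-0.953, -0.301, 0.002], [-0.301, 0.953, 0.0], [-0.002, -0.001, -1.0]]
contact_force: [-0.4, 0.9, 0.4]
grip_width: 0.0467
grasp_force: 0.0
green side (array([211.72727273, 239.77727273]), array([203, 233,  20,  15, 220], dtype=int32), ((211.9324188232422, 239.90541076660156), (18.248287200927734, 12.987520217895508), 9.462321281433105))
green top (array([160.53179191, 218.70520231]), array([154, 210,  15,  18, 173], dtype=int32), ((160.50001525878906, 218.50003051757812), (15.811386108398438, 11.384199142456055), 71.56504821777344))
orange side (array([219.49557522, 227.80088496]), array([207, 221,  24,  15, 226], dtype=int32), ((218.44512939453125, 227.993896484375), (22.528034210205078, 12.25790023803711), 6.340191841125488))
orange top (array([184.05445545, 210.16831683]), array([177, 201,  16,  19, 202], dtype=int32), ((184.3500213623047, 210.55001831054688), (18.341211318969727, 12.332883834838867), 71.56504821777344))
```

View pics/d1.png

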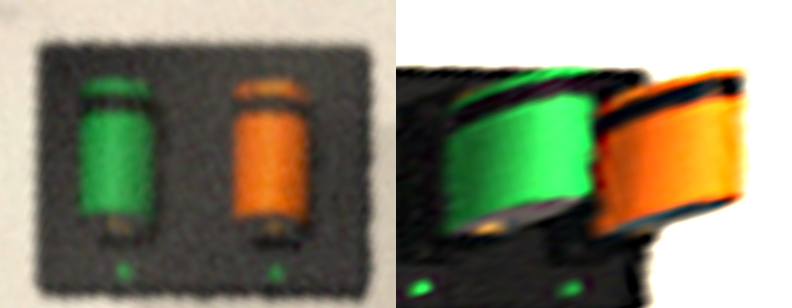

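The rectified views show the cell lying parallel to the dock axis with its band and plus end toward dock +x. In the top half the green body spans columns 79–155 and rows 78–218. Next I fit a cylinder to the green silhouettes in both views, which gives height as well.

```bash
cat >> h.py <<'E'
from scipy.optimize import least_squares
def cyl(c,yaw,n,a=np.linspace(-.0305,.0275,30),pitch=0):
    ph=np.linspace(0,2*np.pi,72,endpoint=False); A,F=[v.ravel() for v in np.meshgrid(a,ph)]
    u=np.array([np.cos(yaw)*np.cos(pitch),np.sin(yaw)*np.cos(pitch),np.sin(pitch)]); v=np.array([-np.sin(yaw),np.cos(yaw),0]); w=np.cross(u,v)
    N=np.cos(F)[:,None]*v+np.sin(F)[:,None]*w; X=c+A[:,None]*u+.0165*N
    vis=((M[n]["pose"][:3,3]-X)*N).sum(1)>0
    return cv2.convexHull(proj(n,X[vis]).astype(np.float32))[:,0]
def fitcell(ims,yaw,c0,h=(45,80),near=40):
    obs={}
    for n in ims:
        m=mask(ims[n],*h,s=100,v=30); p=proj(n,c0)[0]; q=np.argwhere(m>0)[:,::-1]; q=q[np.linalg.norm(q-p,axis=1)<16]
        obs[n]=cv2.convexHull((q[:,None,:]+np.zeros((1,1,2))).reshape(-1,1,2).astype(np.float32))[:,0]
    d=np.array([[np.cos(t),np.sin(t)] for t in np.linspace(0,2*np.pi,16,endpoint=False)])
    f=lambda p: np.concatenate([((cyl(p[:3],p[3] if len(p)>3 else yaw,n)@d.T).max(0)-((obs[n]@d.T).max(0)+.4)) for n in ims])
    r=least_squares(f,np.r_[c0,yaw],x_scale=[.01,.01,.01,.1],loss="soft_l1"); return r.x,np.sqrt((r.fun**2).mean())
E
python3 - <<'E'
from h import *
im={n:np.load(f"pics/{n}1.npy") for n in M}
for h,c in(((45,80),[.482,.286,.0425]),((8,20),[.503,.219,.0425])):
    x,e=fitcell(im,np.radians(17.7),np.array(c),h); print(x[:3].round(4),np.degrees(x[3]).round(1),e)
s=status.read_state(); print(s["ee_pos"])
E
```

```text
[0.4836 0.2877 0.0429] 17.8 0.4603086237116687
[0.5052 0.2209 0.037 ] 17.6 1.6997300695733046
[0.4468126  0.0148142  0.35537429]
```

```bash
python3 -m jog '-4.7 10 2 0 0 0;-4.7 10 8 0 0 0;-4.7 10 10 0 0 0;-4.7 10 10 0 0 0;-4.7 10 10 0 0 0;-4.7 10 10 0 0 0;-4.7 10 10 0 0 0;-4.7 10 10 0 0 0'; python3 -m jog '0 0 0 0 0 0;0 0 0 0 0 0;0 0 0 0 0 0'
python3 - <<'E'
from h import *
s=status.read_state(); R=s["eef_rot"];print(s["ee_pos"],R.round(3).tolist(),s["contact_force"], "to go (units)",(R.T@(np.array([.4836,.2877,.024])-s["ee_pos"])/.025).round(2))
E
```

```text
t: 2.6
ee_pos: [0.4788, 0.2921, 0.1017]
eef_rot: [[-0.95, -0.311, -0.004], [-0.311, 0.95, -0.001], [0.004, -0.0, -1.0]]
contact_force: [0.1, 0.7, 0.3]
grip_width: 0.0468
grasp_force: 0.0
t: 2.9
ee_pos: [0.4815, 0.2885, 0.106]
eef_rot: [[-0.952, -0.307, 0.0], [-0.307, 0.952, 0.0], [-0.0, 0.0, -1.0]]
contact_force: [0.9, 0.1, 0.2]
grip_width: 0.0472
grasp_force: 0.0
[0.48145166 0.28847905 0.10603057] [[-0.952, -0.307, 0.0], [-0.307, 0.952, 0.0], [-0.0, 0.0, -1.0]] [0.92162774 0.11129288 0.21013161] to go (units) [-0.07 -0.06  3.28]
```

```bash
python3 -m jog '-0.07 -0.06 1.2 0 0 0;-0.07 -0.06 2.2 0 0 0;-0.07 -0.06 2.8 0 0 0;-0.07 -0.06 3.25 0 0 0;-0.07 -0.06 3.25 0 0 0;-0.07 -0.06 3.25 0 0 0'; python3 -m jog '0 0 0 0 0 0;0 0 0 0 0 0;0 0 0 0 0 0;0 0 0 0 0 0;0 0 0 0 0 0;0 0 0 0 0 0;0 0 0 0 0 0' 0.25 35
```

```text
t: 3.5
ee_pos: [0.4842, 0.2877, 0.025]
eef_rot: [[-0.952, -0.307, 0.001], [-0.307, 0.952, 0.0], [-0.001, 0.0, -1.0]]
contact_force: [0.8, 0.2, 0.3]
grip_width: 0.0473
grasp_force: 0.0
t: 4.2
ee_pos: [0.484, 0.2888, 0.025]
eef_rot: [[-0.951, -0.308, 0.001], [-0.308, 0.951, 0.002], [-0.001, 0.001, -1.0]]
contact_force: [-3.0, 5.5, 7.4]
grip_width: 0.0323
grasp_force: 35.0
```

```bash
python3 -m jog '0 0 -0.5 0 0 0;0 0 -1.5 0 0 0;0 0 -3 0 0 0;0 0 -5 0 0 0;0 0 -7 0 0 0;0 0 -9 0 0 0;0 0 -9 0 0 0;0 0 -9 0 0 0'
cat >> h.py <<'E'
def rect(img,n,c,yaw,z,x0,x1,y0,y1,k):
    R=np.array([[np.cos(yaw),-np.sin(yaw)],[np.sin(yaw),np.cos(yaw)]])
    q=np.array([[x1,y1],[x1,y0],[x0,y0],[x0,y1]]); W=q@R.T+c
    src=proj(n,np.c_[W,np.full(4,z)]).astype(np.float32); w,h=int((y1-y0)*k),int((x1-x0)*k)
    return cv2.warpPerspective(img,cv2.getPerspectiveTransform(src,np.float32([[0,0],[w,0],[w,h],[0,h]])),(w,h),flags=cv2.INTER_CUBIC)
E
python3 - <<'E'
from h import *
im={n:np.mean([optics.camera(n) for _ in range(4)],0).astype(np.uint8) for n in M}
for n in im: np.save(f"pics/{n}2.npy",im[n])
c=np.array([.50,-.073]);yaw=np.radians(11.8)
a=rect(im["top"],"top",c,yaw,.0555,-.11,.11,-.13,.13,1500)
b=rect(im["side"],"side",c,yaw,.0555,-.11,.11,-.13,.13,1500)
cv2.imwrite("pics/e1.png",cv2.convertScaleAbs(np.hstack([a,b])[:,:,::-1],alpha=1.3))
E
```

```text
t: 5.0
ee_pos: [0.484, 0.2874, 0.2505]
eef_rot: [[-0.952, -0.307, 0.002], [-0.307, 0.952, 0.002], [-0.002, 0.001, -1.0]]
contact_force: [-0.3, -0.2, -2.5]
grip_width: 0.032
grasp_force: 35.0
```

View pics/e1.png

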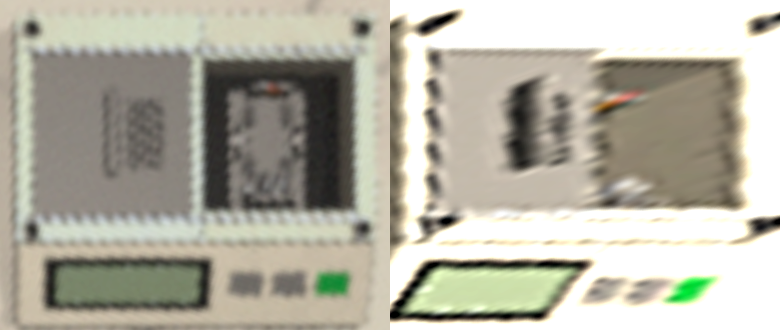

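The rectified scale is aligned at yaw ~11.8°. The well spans columns 204–357 and rows 58–211, so its centre is within ~2 mm of my guess. The red plus contact is at (270,88), and the spring end is hidden toward row 205. Now a closer look at the carrier, rectified at its own height with bay-coordinate ticks.

```bash
cat >> h.py <<'E'
YAW=np.radians(11.8); RS=np.array([[np.cos(YAW),-np.sin(YAW)],[np.sin(YAW),np.cos(YAW)]])
SC=np.array([.50,-.073])+RS@[-.0004,-.0018]; BAY=SC+RS@[.021,-.055]
E
python3 - <<'E'
from h import *
im={n:np.load(f"pics/{n}2.npy") for n in M}
print("scale",SC.round(4),"bay",BAY.round(4))
out=[]
for n,z in(("top",.041),("side",.041)):
    k=5500; x0,x1,y0,y1=-.055,.05,-.035,.035
    a=rect(im[n],n,BAY,YAW,z,x0,x1,y0,y1,k); a=cv2.normalize(a,None,0,255,cv2.NORM_MINMAX) if n=="top" else a
    a=cv2.convertScaleAbs(a,alpha=1.6 if n=="top" else 1.2)
    for x in range(-50,50,10):
        r=int((x1-x/1000)*k); cv2.line(a,(0,r),(14 if x else 28,r),(255,255,0),1)
    for y in(-30,-20,-10,0,10,20,30):
        q=int((y1-y/1000)*k); cv2.line(a,(q,0),(q,10 if y else 20),(255,255,0),1)
    out.append(a)
cv2.imwrite("pics/e2.png",np.hstack(out)[:,:,::-1])
E
```

```text
scale [ 0.5    -0.0748] bay [ 0.5318 -0.1244]
```

View pics/e2.png

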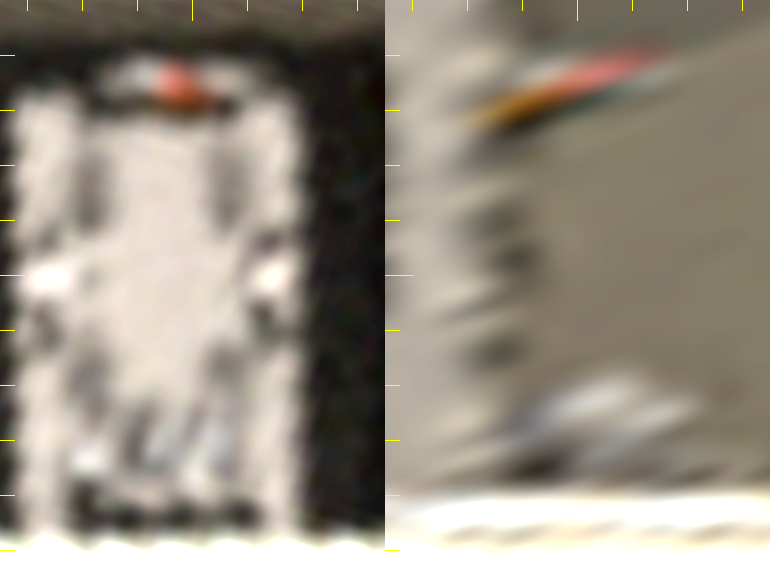

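Top panel: the plus wall's top is at about rows 62–85 and columns 100–250, with the red mark at (180,75). Saddle highlights are at (50,278) and (272,278), and the spring is at rows 400–470. The carrier therefore sits about +3.5 mm in x and +3 mm in y of my assumed centre. Now I check camera against robot using the held cell.

Run:
```python
from h import *
im={n:np.load(f"pics/{n}2.npy") for n in M}
s=status.read_state(); R=s["eef_rot"]; g=s["ee_pos"]-R[:,2]*.019; print(s["t"],g.round(4),np.degrees(np.arctan2(-R[1,0],-R[0,0])))
for h in((45,80),):
    for n in(("top",),("top","side")):
        x,e=fitcell({k:im[k] for k in n},np.radians(17.9),g,h); print(n,x[:3].round(4),np.degrees(x[3]).round(1),e)
T=BAY+RS@[.0035,.003]; print("target centre",T.round(4))
```

```text
5.4 [0.4836 0.2874 0.2675] 17.886928183840453Traceback (most recent call last):
  File "<stdin>", line 6, in <module>
  File "h.py", line 26, in fitcell
    obs[n]=cv2.convexHull((q[:,None,:]+np.zeros((1,1,2))).reshape(-1,1,2).astype(np.float32))[:,0]
           ~~~~~~~~~~~~~~~~~~~~~~~~~~~~~~~~~~~~~~~~~~~~~~~~~~~~~~~~~~~~~~~~~~~~~~~~~~~~~~~~~~^^^^^
TypeError: 'NoneType' object is not subscriptable
```

```bash
cat >> h.py <<'E'
from scipy.spatial.transform import Rotation as Rot
ORG=BAY+RS@[.0035,.003]
def goal(x,y,z,th):  # cell centre rel. seated (mm), plus-up tilt deg
    t=np.radians(th); ex=np.r_[RS[:,0],0]; ey=np.r_[RS[:,1],0]; ez=np.array([0,0,1.])
    xt=-(np.cos(t)*ex+np.sin(t)*ez); zt=np.sin(t)*ex-np.cos(t)*ez; R=np.c_[xt,ey,zt]
    C=np.r_[ORG,.0365]+ex*x/1e3+ey*y/1e3+ez*z/1e3; return C+.0175*zt,R
def units(*g):
    s=status.read_state(); p,R=goal(*g); R0=s["eef_rot"]
    return np.r_[R0.T@(p-s["ee_pos"])/.025, np.degrees(Rot.from_matrix(R0.T@R).as_rotvec())/8].round(3).tolist()
def where():
    s=status.read_state(); R=s["eef_rot"]; C=s["ee_pos"]-.0175*R[:,2]-np.r_[ORG,.0365]
    return {"cell_mm":np.r_[RS.T@C[:2],C[2]].round(4)*1e3,"th":round(float(np.degrees(np.arcsin(-R[2,0]))),2),"F":(RS.T@s["contact_force"][:2]).round(2).tolist()+[round(float(s["contact_force"][2]),2)],"t":s["t"],"w":s["grip_width"],"g":s["grasp_force"]}
E
python3 -c "
from h import *
print(where()); print(units(11,0,150,0)); print(units(11,0,150,15))"
```

```text
{'cell_mm': array([ 33.5, 410. , 229.5]), 'th': -0.07, 'F': [0.06, 0.25, -1.82], 't': 5.4, 'w': 0.03222086729274033, 'g': 34.977813363075256}
[2.629, -16.207, 3.194, -0.006, -0.009, 0.761]
[2.449, -16.227, 3.17, 0.094, -1.882, 0.757]
```

```bash
python3 -m jog '2.45 -16.23 0 0.09 -1.88 0.76;2.45 -16.23 0 0.09 -1.88 0.76;2.45 -16.23 0 0.09 -1.88 0.76;2.45 -16.23 0 0.09 -1.88 0.76;2.45 -16.23 0 0.09 -1.88 0.76;2.45 -16.23 0 0.09 -1.88 0.76;2.45 -16.23 0 0.09 -1.88 0.76;2.45 -16.23 0 0.09 -1.88 0.76'
python3 -m jog '0 0 0 0 0 0;0 0 0 0 0 0;0 0 0 0 0 0;0 0 0 0 0 0'
python3 -c "
from h import *
print(where()); print(units(11,0,60,15))"
```

```text
t: 6.2
ee_pos: [0.5483, -0.1091, 0.2495]
eef_rot: [[-0.945, -0.205, 0.255], [-0.197, 0.979, 0.055], [-0.261, 0.002, -0.965]]
contact_force: [0.8, 1.1, -1.4]
grip_width: 0.0323
grasp_force: 35.0
t: 6.6
ee_pos: [0.5484, -0.1057, 0.2491]
eef_rot: [[-0.945, -0.206, 0.253], [-0.199, 0.979, 0.055], [-0.259, 0.002, -0.966]]
contact_force: [0.1, 0.3, -1.1]
grip_width: 0.0325
grasp_force: 35.0
{'cell_mm': array([ 12. ,  11.8, 229.5]), 'th': 15.03, 'F': [0.2, 0.27, -1.14], 't': 6.6, 'w': 0.03253019532857939, 'g': 34.97651696205139}
[1.799, -0.487, 6.536, 0.015, 0.004, 0.008]
```

```bash
python3 -m jog '1.8 -0.49 6.5 0 0 0;1.8 -0.49 6.5 0 0 0;1.8 -0.49 6.5 0 0 0;1.8 -0.49 6.5 0 0 0;1.8 -0.49 6.5 0 0 0;1.8 -0.49 6.5 0 0 0;1.8 -0.49 6.5 0 0 0;1.8 -0.49 6.5 0 0 0'
python3 - <<'E'
from h import *
print(where()); print(units(11,0,16.5,15))
im={n:optics.camera(n) for n in M}
for n in im: np.save(f"pics/{n}3.npy",im[n])
p=proj("side",np.r_[ORG,.07])[0].astype(int); a=im["side"][p[1]-50:p[1]+50,p[0]-65:p[0]+65]
cv2.imwrite("pics/f1.png",cv2.resize(a,None,fx=6,fy=6,interpolation=cv2.INTER_CUBIC)[:,:,::-1])
E
```

```text
t: 7.4
ee_pos: [0.5507, -0.1186, 0.0822]
eef_rot: [[-0.945, -0.205, 0.256], [-0.198, 0.979, 0.055], [-0.262, 0.001, -0.965]]
contact_force: [-0.1, 0.1, -2.0]
grip_width: 0.032
grasp_force: 35.0
{'cell_mm': array([11.6, -1.2, 62.6]), 'th': 15.2, 'F': [-0.12, 0.12, -1.95], 't': 7.4, 'w': 0.03197880068323336, 'g': 34.97624158859253}
[0.511, 0.046, 1.774, 0.01, 0.025, 0.002]
```

View pics/f1.png

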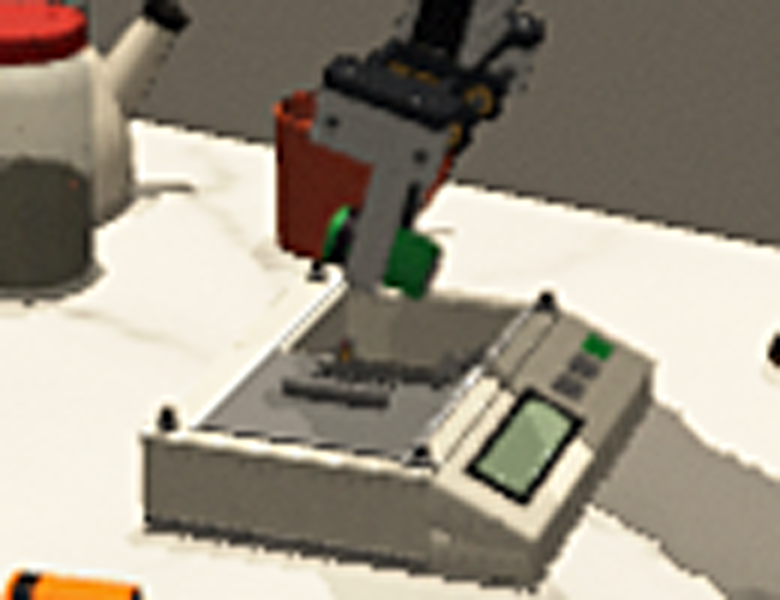

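The side crop shows the cell gripped, tilted plus-up at (375,250), above the well, with the plus end toward the far wall. Descending.

```bash
python3 -m jog '0.15 0.02 0.5 0 0 0;0.3 0.05 1 0 0 0;0.42 0.05 1.4 0 0 0;0.47 0.05 1.6 0 0 0;0.51 0.05 1.77 0 0 0;0.51 0.05 1.77 0 0 0'; python3 -c "
from h import *
print(where()); print(units(8,0,16,15))"
```

```text
t: 8.1
ee_pos: [0.5488, -0.118, 0.0347]
eef_rot: [[-0.945, -0.204, 0.254], [-0.197, 0.979, 0.055], [-0.26, 0.002, -0.966]]
contact_force: [-1.6, 1.6, 0.8]
grip_width: 0.032
grasp_force: 35.0
{'cell_mm': array([ 9.9, -0.3, 15.1]), 'th': 15.07, 'F': [-1.24, 1.85, 0.76], 't': 8.1, 'w': 0.03203970248804623, 'g': 34.97388482093811}
[0.066, 0.01, -0.053, 0.01, 0.009, -0.005]
```

```bash
python3 -m jog '0 0 0 0 0 0;0 0 0 0 0 0;0 0 0 0 0 0' ; python3 -c "
from h import *
print(where())"; python3 -m jog '-0.02 0 -0.08 0 0 0;-0.02 0 -0.08 0 0 0;-0.02 0 -0.08 0 0 0;-0.02 0 -0.08 0 0 0'; python3 -c "
from h import *
print(where()); print(units(7,0,16,15))"
```

```text
t: 8.4
ee_pos: [0.5488, -0.118, 0.0349]
eef_rot: [[-0.945, -0.204, 0.254], [-0.197, 0.979, 0.054], [-0.26, 0.001, -0.966]]
contact_force: [-1.5, 0.6, 0.7]
grip_width: 0.0322
grasp_force: 35.0
{'cell_mm': array([ 9.9, -0.2, 15.3]), 'th': 15.08, 'F': [-1.33, 0.93, 0.67], 't': 8.4, 'w': 0.03221463435338916, 'g': 34.9739009141922}
t: 8.8
ee_pos: [0.5485, -0.118, 0.0366]
eef_rot: [[-0.945, -0.204, 0.254], [-0.197, 0.979, 0.054], [-0.26, 0.001, -0.966]]
contact_force: [-0.1, -0.5, -1.9]
grip_width: 0.032
grasp_force: 35.0
{'cell_mm': array([ 9.6, -0.2, 17. ]), 'th': 15.04, 'F': [-0.19, -0.47, -1.9], 't': 8.8, 'w': 0.03204790382577868, 'g': 34.97381329536438}
[0.113, 0.005, 0.011, 0.009, 0.006, -0.004]
```

The light touch at z=15.3 mm was the cell's underside on the plus wall's edge, as the geometry predicts. Moving −x toward the spring now, in small steps.

```bash
python3 -m jog '0.04 0.005 -0.01 0 0 0;0.08 0.005 -0.02 0 0 0;0.116 0.005 -0.03 0 0 0;0.14 0.005 0.03 0 0 0;0.14 0.005 0.03 0 0 0;0.14 0.005 0.03 0 0 0'; python3 -c "
from h import *
print(where())"; python3 -m jog '0.04 0 -0.01 0 0 0;0.04 0 -0.01 0 0 0;0.04 0 -0.01 0 0 0';python3 -c "
from h import *
print(where())"; python3 -m jog '0.04 0 -0.01 0 0 0;0.04 0 -0.01 0 0 0;0.04 0 -0.01 0 0 0';python3 -c "
from h import *
print(where())"; python3 -m jog '0.04 0 -0.01 0 0 0;0.04 0 -0.01 0 0 0;0.04 0 -0.01 0 0 0';python3 -c "
from h import *
print(where())"
```

```text
t: 9.4
ee_pos: [0.5454, -0.1185, 0.0349]
eef_rot: [[-0.945, -0.204, 0.254], [-0.197, 0.979, 0.054], [-0.26, 0.001, -0.966]]
contact_force: [0.4, 0.4, -2.0]
grip_width: 0.0321
grasp_force: 35.0
{'cell_mm': array([ 6.5, -0.1, 15.3]), 'th': 15.04, 'F': [0.47, 0.29, -1.98], 't': 9.4, 'w': 0.032125145283246476, 'g': 34.97394561767578}
t: 9.7
ee_pos: [0.5444, -0.1188, 0.035]
eef_rot: [[-0.945, -0.204, 0.254], [-0.197, 0.979, 0.054], [-0.26, 0.001, -0.966]]
contact_force: [-0.8, -0.1, -1.6]
grip_width: 0.0321
grasp_force: 35.0
{'cell_mm': array([ 5.4, -0.1, 15.4]), 'th': 15.05, 'F': [-0.78, 0.02, -1.59], 't': 9.7, 'w': 0.03206934658690583, 'g': 34.97409760951996}
t: 10.0
ee_pos: [0.5435, -0.1189, 0.035]
eef_rot: [[-0.945, -0.204, 0.254], [-0.197, 0.979, 0.054], [-0.26, 0.001, -0.966]]
contact_force: [1.6, -0.7, -1.3]
grip_width: 0.0325
grasp_force: 35.0
{'cell_mm': array([ 4.5, -0.1, 15.4]), 'th': 15.06, 'F': [1.41, -0.98, -1.32], 't': 10.0, 'w': 0.03249433075268955, 'g': 34.97381329536438}
t: 10.3
ee_pos: [0.5425, -0.1191, 0.035]
eef_rot: [[-0.945, -0.204, 0.254], [-0.197, 0.979, 0.054], [-0.26, 0.001, -0.966]]
contact_force: [1.6, 0.6, -2.1]
grip_width: 0.0318
grasp_force: 35.0
{'cell_mm': array([ 3.5, -0.1, 15.4]), 'th': 15.06, 'F': [1.64, 0.23, -2.08], 't': 10.3, 'w': 0.03181352131335794, 'g': 34.974172711372375}
```

```bash
for i in 1; do python3 -m jog '0.04 0 -0.01 0 0 0;0.077 0 -0.02 0 0 0;0.077 0 -0.02 0 0 0;0.077 0 -0.02 0 0 0' >/dev/null; python3 -c "
from h import *
print(where())"; python3 -m jog '0.04 0 -0.01 0 0 0;0.04 0 -0.01 0 0 0;0.04 0 -0.01 0 0 0;0.04 0 -0.01 0 0 0'>/dev/null;python3 -c "
from h import *
print(where())"; done; sleep 0
```

```text
{'cell_mm': array([ 1.6, -0.1, 15.4]), 'th': 15.07, 'F': [3.81, 0.3, -1.54], 't': 10.7, 'w': 0.032588849545292835, 'g': 34.97381150722504}
{'cell_mm': array([ 0.5, -0.1, 15.3]), 'th': 15.06, 'F': [4.31, -0.29, -0.51], 't': 11.1, 'w': 0.03251502069358946, 'g': 34.9739545583725}
```

```bash
python3 -m jog '0.04 0 -0.01 0 0 0;0.093 0 -0.025 0 0 0;0.093 0 -0.025 0 0 0;0.093 0 -0.025 0 0 0;0.093 0 -0.025 0 0 0' >/dev/null; python3 -c "
from h import *
print(where())
for th,h in((10,5),(6,2.5),(3,1),(0,0),(0,0.6)):
    t=np.radians(th); print(th,units(-31.6+30.5*np.cos(t),0,h+30.5*np.sin(t),th))"
```

```text
{'cell_mm': array([-1.6, -0.1, 15.5]), 'th': 15.08, 'F': [6.47, 0.25, -1.69], 't': 11.6, 'w': 0.03194793344929446, 'g': 34.97373104095459}
10 [0.113, 0.003, 0.199, 0.008, 0.635, -0.003]
6 [0.198, 0.003, 0.374, 0.008, 1.135, -0.002]
3 [0.262, 0.003, 0.488, 0.008, 1.51, -0.002]
0 [0.323, 0.003, 0.58, 0.008, 1.885, -0.002]
0 [0.317, 0.003, 0.557, 0.008, 1.885, -0.002]
```

```bash
python3 -m jog '0.05 0 0.1 0 0.3 0;0.113 0 0.2 0 0.635 0;0.113 0 0.2 0 0.635 0;0.155 0 0.29 0 0.88 0;0.198 0 0.374 0 1.135 0;0.198 0 0.374 0 1.135 0;0.198 0 0.374 0 1.135 0' >/dev/null; python3 -c "
from h import *
print(where())
for th,h in((3,1.5),(0,1.5),(0,0)):
    t=np.radians(th); print(th,units(-31.6+30.5*np.cos(t),0,h+30.5*np.sin(t),th))"
```

```text
{'cell_mm': array([-0.6,  0. ,  5.7]), 'th': 6.02, 'F': [6.04, 1.34, 1.07], 't': 12.3, 'w': 0.03235880136041684, 'g': 34.97647047042847}
3 [0.068, -0.002, 0.099, 0.006, 0.378, 0.003]
0 [0.109, -0.002, 0.16, 0.006, 0.753, 0.004]
0 [0.115, -0.002, 0.22, 0.006, 0.753, 0.004]
```

```bash
python3 -m jog '0.035 0 0.05 0 0.19 0;0.068 0 0.1 0 0.378 0;0.068 0 0.1 0 0.378 0;0.09 0 0.13 0 0.56 0;0.109 0 0.16 0 0.753 0;0.109 0 0.16 0 0.753 0;0.109 0 0.16 0 0.753 0' >/dev/null; python3 -c "
from h import *
print(where())
for z in(1,0,-.5): print(units(-1.1,0,z,0))"
```

```text
{'cell_mm': array([-1. , -0.2,  1.5]), 'th': 0.02, 'F': [7.52, 0.7, 1.46], 't': 13.0, 'w': 0.03211865927810651, 'g': 34.96939480304718}
[0.003, 0.006, 0.022, 0.005, 0.003, 0.002]
[0.003, 0.006, 0.062, 0.005, 0.003, 0.002]
[0.003, 0.006, 0.082, 0.005, 0.003, 0.002]
```

Level and below the wall top, with the spring at ~7 N. Now down in 0.5 mm steps, watching Fz and Fy.

```bash
W='from h import *;print(where())'; python3 -m jog '0 0.005 0.02 0 0 0;0 0.005 0.02 0 0 0;0 0.005 0.02 0 0 0' >/dev/null; python3 -c "$W"; python3 -m jog '0 0 0.02 0 0 0;0 0 0.02 0 0 0;0 0 0.02 0 0 0' >/dev/null; python3 -c "$W"; python3 -m jog '0 0 0.02 0 0 0;0 0 0.02 0 0 0;0 0 0.02 0 0 0' >/dev/null; python3 -c "$W"
```

```text
{'cell_mm': array([-1.1, -0.2,  1.2]), 'th': 0.05, 'F': [6.5, 0.05, 3.07], 't': 13.3, 'w': 0.03242897929447198, 'g': 34.97050881385803}
{'cell_mm': array([-1. , -0.3,  1. ]), 'th': 0.07, 'F': [5.58, 0.82, 7.59], 't': 13.6, 'w': 0.03199908361567224, 'g': 34.97699975967407}
{'cell_mm': array([-0.9, -0.5,  0.7]), 'th': 0.09, 'F': [5.31, 0.34, 13.4], 't': 13.9, 'w': 0.03228329833324953, 'g': 34.98184025287628}
```

It is seated: Fz rises symmetrically with no side force. Relaxing the press slightly, then releasing to ~50 mm.

```bash
W='from h import *;print(where())'; python3 -m jog '0 0 -0.03 0 0 0;0 0 -0.03 0 0 0' >/dev/null; python3 -c "$W"; python3 -m jog '0 0 0 0 0 0;0 0 0 0 0 0;0 0 0 0 0 0;0 0 0 0 0 0;0 0 0 0 0 0' 0.53 >/dev/null; python3 -c "$W"; python3 -m jog '0 0 -0.5 0 0 0;0 0 -1.5 0 0 0;0 0 -3 0 0 0;0 0 -5 0 0 0;0 0 -7 0 0 0;0 0 -8 0 0 0;0 0 -8 0 0 0'; python3 -m jog '0 6 0 0 0 0;0 6 0 0 0 0;0 6 0 0 0 0;0 6 0 0 0 0;0 6 0 0 0 0;0 6 0 0 0 0' 0
python3 - <<'E'
from h import *
im={n:optics.camera(n) for n in M}
for n in im: np.save(f"pics/{n}4.npy",im[n])
b=rect(im["top"],"top",SC,YAW,.0555,-.06,.1,-.12,.125,1600)
p=proj("side",np.r_[SC,.06])[0].astype(int); a=cv2.resize(im["side"][p[1]-32:p[1]+32,p[0]-48:p[0]+48],None,fx=4,fy=4,interpolation=cv2.INTER_CUBIC)
cv2.imwrite("pics/g1.png",np.hstack([cv2.convertScaleAbs(b,alpha=1.4),a])[:,:,::-1])
E
```

```text
{'cell_mm': array([-1. , -0.4,  1.1]), 'th': 0.07, 'F': [6.81, -0.89, 1.67], 't': 14.1, 'w': 0.032168131165299214, 'g': 34.97006893157959}
{'cell_mm': array([-2.4,  0.1,  0.5]), 'th': -0.08, 'F': [0.02, -0.36, -0.69], 't': 14.6, 'w': 0.049685534418292446, 'g': 0.0}
t: 15.3
ee_pos: [0.5342, -0.1219, 0.2236]
eef_rot: [[-0.979, -0.204, 0.004], [-0.204, 0.979, 0.002], [-0.005, 0.001, -1.0]]
contact_force: [-0.0, -0.3, -0.9]
grip_width: 0.0502
grasp_force: 0.0
t: 15.9
ee_pos: [0.502, 0.0245, 0.2197]
eef_rot: [[-0.979, -0.203, -0.001], [-0.203, 0.979, 0.001], [0.001, 0.001, -1.0]]
contact_force: [0.0, -0.6, 0.8]
grip_width: 0.0052
grasp_force: 0.0
```

View pics/g1.png

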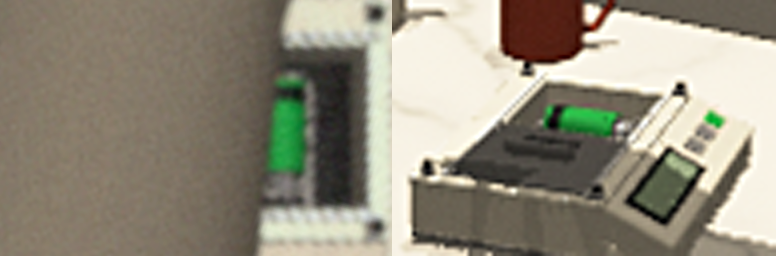

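The side panel shows the cell lying level in the carrier at (580,120), plus end toward the far wall. The top panel shows its band up-image at (290,80). I move behind the cover ridge (scale y ≈ 57 mm, from the earlier rectified view) and check the cell's fit numerically.

```bash
cat >> h.py <<'E'
def sc_units(x,y,z):
    s=status.read_state(); R=s["eef_rot"]; p=np.r_[SC+RS@[x/1e3,y/1e3],z/1e3]; return (R.T@(p-s["ee_pos"])/.025).round(3).tolist()
def sc():
    s=status.read_state(); return (RS.T@(s["ee_pos"][:2]-SC)*1e3).round(1),(s["ee_pos"][2]*1e3).round(1),"F",(RS.T@s["contact_force"][:2]).round(2),s["contact_force"][2].round(2),s["t"]
E
python3 -c "
from h import *
print(sc(),sc_units(21,82,110),sc_units(21,82,62))"
```

```text
(array([22.3, 96.3]), np.float64(219.7), 'F', array([-0.45, -0.28]), np.float64(-0.21), 16.0) [0.045, -0.576, 4.388] [0.043, -0.578, 6.308]
```

```bash
python3 -m jog '0.04 -0.57 2 0 0 0;0.04 -0.57 4.3 0 0 0;0.04 -0.57 4.3 0 0 0;0.04 -0.57 4.3 0 0 0;0.04 -0.57 4.3 0 0 0'
python3 - <<'E'
from h import *
print(sc(),sc_units(21,82,64))
im={n:optics.camera(n) for n in M}
for n in im: np.save(f"pics/{n}5.npy",im[n])
c0=np.r_[ORG+RS@[.0005,0],.0365]
for n in M:
    m=mask(im[n],45,80,s=100,v=30); q=np.argwhere(m>0)[:,::-1]; p=proj(n,c0)[0]; q=q[np.linalg.norm(q-p,axis=1)<18]
    h=cyl(c0,YAW,n); print(n,"seen",q.min(0),q.max(0),len(q),"pred",h.min(0).round(1),h.max(0).round(1))
try: print(fitcell({"top":im["top"],"side":im["side"]},YAW,c0), c0)
except Exception as e: print(e)
a=rect(im["top"],"top",SC,YAW,.0585,-.06,.1,-.12,.125,2400)
cv2.imwrite("pics/i1.png",cv2.convertScaleAbs(a,alpha=1.5)[:,:,::-1])
E
```

```text
t: 16.5
ee_pos: [0.5049, 0.0109, 0.114]
eef_rot: [[-0.979, -0.203, 0.0], [-0.203, 0.979, 0.001], [-0.0, 0.001, -1.0]]
contact_force: [1.1, 0.3, 0.7]
grip_width: 0.0006
grasp_force: 0.0
(array([22.4, 83. ]), np.float64(114.0), 'F', array([1.19, 0.08]), np.float64(0.66), 16.5) [0.057, -0.041, 1.998]
side seen [265 180] [283 187] 98 pred [264.  180.1] [283.1 192.5]
top seen [294 180] [306 200] 180 pred [290.4 178.9] [307.  200.9]
(array([ 0.53488164, -0.12058327,  0.03948643,  0.20598933]), np.float64(1.7618158455653323)) [ 0.53508203 -0.12063246  0.0365    ]
```

The prediction for a seated cell matches both views (side top edge 180 vs 180.1). Lowering behind the ridge.

```bash
python3 -m jog '0.05 -0.04 1 0 0 0;0.05 -0.04 1.7 0 0 0;0.05 -0.04 1.98 0 0 0;0.05 -0.04 1.98 0 0 0;0.05 -0.04 1.98 0 0 0' >/dev/null; python3 -c "
from h import *
print(sc())"; python3 -m jog '0 -0.1 0.04 0 0 0;0 -0.2 0.04 0 0 0;0 -0.3 0.04 0 0 0;0 -0.3 0.04 0 0 0' >/dev/null; python3 -c "
from h import *
print(sc())"
```

```text
(array([20.9, 82.8]), np.float64(63.9), 'F', array([-0.11, -0.13]), np.float64(-0.17), 17.1)
(array([20.3, 74.8]), np.float64(62.0), 'F', array([0.26, 0.6 ]), np.float64(0.05), 17.5)
```

```bash
python3 -m jog '0 -0.1 0 0 0 0;0 -0.2 0 0 0 0;0 -0.3 0 0 0 0;0 -0.4 0 0 0 0;0 -0.5 0 0 0 0;0 -0.6 0 0 0 0' >/dev/null; python3 -c "
from h import *
print(sc())"; python3 -m jog '0 -0.15 0 0 0 0;0 -0.3 0 0 0 0;0 -0.45 0 0 0 0;0 -0.6 0 0 0 0;0 -0.75 0 0 0 0;0 -0.9 0 0 0 0;0 -1.05 0 0 0 0;0 -1.2 0 0 0 0' >/dev/null; python3 -c "
from h import *
print(sc())"
```

```text
(array([20.2, 60.1]), np.float64(61.7), 'F', array([0.6 , 2.02]), np.float64(1.37), 18.1)
(array([20.2, 30. ]), np.float64(61.7), 'F', array([1.38, 3.28]), np.float64(0.47), 18.9)
```

Cover is sliding at ~2–3 N. Continuing in steps toward y ≈ −38.

```bash
python3 -m jog '0 -0.15 0 0 0 0;0 -0.3 0 0 0 0;0 -0.45 0 0 0 0;0 -0.6 0 0 0 0;0 -0.75 0 0 0 0;0 -0.9 0 0 0 0;0 -1.05 0 0 0 0;0 -1.2 0 0 0 0' >/dev/null; python3 -c "
from h import *
print(sc())"; python3 -m jog '0 -0.15 0 0 0 0;0 -0.3 0 0 0 0;0 -0.45 0 0 0 0;0 -0.6 0 0 0 0;0 -0.75 0 0 0 0;0 -0.88 0 0 0 0;0 -0.96 0 0 0 0;0 -1 0 0 0 0' >/dev/null; python3 -c "
from h import *
print(sc())"
```

```text
(array([20.2, -0. ]), np.float64(61.7), 'F', array([1.27, 2.2 ]), np.float64(1.29), 19.7)
(array([ 20.2, -24.9]), np.float64(61.6), 'F', array([1.98, 1.82]), np.float64(1.76), 20.5)
```

```bash
W='from h import *;print(sc())'; python3 -m jog '0 -0.08 0 0 0 0;0 -0.16 0 0 0 0;0 -0.24 0 0 0 0;0 -0.32 0 0 0 0;0 -0.38 0 0 0 0;0 -0.4 0 0 0 0;0 -0.4 0 0 0 0' >/dev/null; python3 -c "$W"; python3 -m jog '0 -0.02 0 0 0 0;0 -0.04 0 0 0 0;0 -0.04 0 0 0 0' >/dev/null; python3 -c "$W"; python3 -m jog '0 -0.02 0 0 0 0;0 -0.04 0 0 0 0;0 -0.04 0 0 0 0' >/dev/null; python3 -c "$W"
```

```text
(array([ 20.1, -34.9]), np.float64(61.6), 'F', array([2.05, 1.02]), np.float64(1.62), 21.2)
(array([ 20.2, -35.7]), np.float64(61.6), 'F', array([1.56, 1.64]), np.float64(2.48), 21.5)
(array([ 20.1, -36.8]), np.float64(61.6), 'F', array([1.74, 0.85]), np.float64(2.7), 21.8)
```

```bash
W='from h import *;print(sc())'; python3 -m jog '0 -0.02 0 0 0 0;0 -0.03 0 0 0 0;0 -0.03 0 0 0 0' >/dev/null; python3 -c "$W"; python3 -m jog '0 -0.02 0 0 0 0;0 -0.03 0 0 0 0;0 -0.03 0 0 0 0' >/dev/null; python3 -c "$W"; python3 -m jog '0 -0.02 0 0 0 0;0 -0.02 0 0 0 0;0 -0.02 0 0 0 0' >/dev/null; python3 -c "$W"
```

```text
(array([ 20.1, -37.5]), np.float64(61.6), 'F', array([1.73, 1.46]), np.float64(2.31), 22.1)
(array([ 20.2, -38.3]), np.float64(61.6), 'F', array([1.97, 1.75]), np.float64(2.28), 22.4)
(array([ 20.2, -38.8]), np.float64(61.6), 'F', array([2.02, 1.81]), np.float64(2.78), 22.7)
```

```bash
W='from h import *;print(sc())'; python3 -m jog '0 -0.02 0 0 0 0;0 -0.02 0 0 0 0;0 -0.02 0 0 0 0' >/dev/null; python3 -c "$W"; python3 -m jog '0 -0.02 0 0 0 0;0 -0.02 0 0 0 0;0 -0.02 0 0 0 0' >/dev/null; python3 -c "$W"
```

```text
(array([ 20.1, -39.2]), np.float64(61.6), 'F', array([1.84, 1.89]), np.float64(1.77), 23.0)
(array([ 20.1, -39.7]), np.float64(61.6), 'F', array([1.13, 1.7 ]), np.float64(1.85), 23.3)
```

```bash
W='from h import *;print(sc())'; python3 -m jog '0 -0.02 0 0 0 0;0 -0.02 0 0 0 0' >/dev/null; python3 -c "$W"; python3 -m jog '0 -0.02 0 0 0 0;0 -0.02 0 0 0 0' >/dev/null; python3 -c "$W"; python3 -m jog '0 -0.02 0 0 0 0;0 -0.02 0 0 0 0' >/dev/null; python3 -c "$W"
```

```text
(array([ 20.2, -39.9]), np.float64(61.6), 'F', array([1.64, 3.25]), np.float64(2.1), 23.5)
(array([ 20.2, -40. ]), np.float64(61.5), 'F', array([0.97, 6.28]), np.float64(4.43), 23.7)
(array([ 20.2, -40.1]), np.float64(61.5), 'F', array([1.32, 8.88]), np.float64(5.5), 23.9)
```

Force rises at y ≈ −40, so the cover has reached its stop. Backing off, lifting, and checking.

```bash
python3 -m jog '0 0.1 0 0 0 0;0 0.3 0 0 0 0;0 0.3 -1 0 0 0;0 0.3 -3 0 0 0;0 2 -5 0 0 0;0 4 -7 0 0 0;0 6 -7 0 0 0;0 8 -7 0 0 0' >/dev/null; python3 -m jog '0 4 0 0 0 0;0 4 0 0 0 0;0 4 0 0 0 0;0 4 0 0 0 0;0 4 0 0 0 0;0 4 0 0 0 0;0 4 0 0 0 0'
python3 - <<'E'
from h import *
im={n:optics.camera(n) for n in M}
b=rect(im["top"],"top",SC,YAW,.0585,-.06,.1,-.12,.125,1600)
p=proj("side",np.r_[SC,.06])[0].astype(int); a=cv2.resize(im["side"][p[1]-32:p[1]+32,p[0]-48:p[0]+48],None,fx=4,fy=4,interpolation=cv2.INTER_CUBIC)
cv2.imwrite("pics/j1.png",np.hstack([cv2.convertScaleAbs(b,alpha=1.4),a])[:,:,::-1])
for nm,n in(("o","top"),("o","side")):
    for k in(im[n],np.load(f"pics/{n}1.npy")):
        m=mask(k,8,20); q=np.argwhere(m>0)[:,::-1]; p=proj(n,[.5052,.2209,.0425])[0]; q=q[np.linalg.norm(q-p,axis=1)<18]; print(n,q.mean(0) if len(q) else None)
E
```

```text
t: 25.4
ee_pos: [0.4731, 0.1535, 0.2334]
eef_rot: [[-0.979, -0.202, -0.001], [-0.202, 0.979, 0.001], [0.001, 0.001, -1.0]]
contact_force: [-0.1, 0.3, -0.5]
grip_width: 0.0004
grasp_force: 0.0
top None
top [183.50643777 208.73819742]
side [219.22821577 228.61825726]
side [219.60775862 228.15948276]
```

View pics/j1.png

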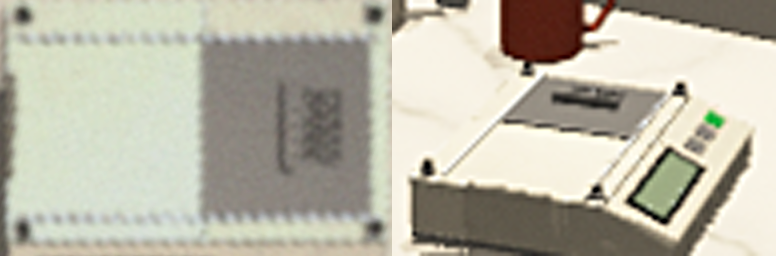

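The cover lies fully over the well (columns 200–372), no opening is visible, and the orange cell has not moved. Handing in.

```bash
python3 -c "
from station import ticket
print(ticket.hand_in())"
```

```text
the job is handed in; nothing more can be done
None
```

I fitted the green cell level in the bay with its plus end at the plus wall, slid the cover to its stop and handed the job in at about 25 s; no verdict was returned.

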